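Take a machine-cleaning tablet from its covered dish with the tongs

TASK

The washing machine is due for a cleaning cycle. Take the cover off the tablet dish and set it down, without dropping it, upright and lengthwise on the middle of the narrow riser shelf, then pick up the tongs by their grips, close their jaws on the round cleaning tablet and lift it at least 15 cm above the worktop; the tablet is caustic, so it must never be touched by the fingers. Finish while holding the tablet still in the tongs at that height, clear of everything else, and leave the dish and the other things on the worktop where they stand.

Things in the scene. Friction and masses are not known exactly. Their poses are not given: they have to be found in the camera images.
- dish: Dark wooden board of the covered dish, loose on the worktop, 170 (its x) x 130 (its y) mm, 8 mm thick, with a raised middle 124 x 86 mm whose top is 12 mm above the worktop. The tablet lies on the raised middle. Origin: centre of the underside; z up. It weighs about 0.6 kg.
- cover: White stoneware cover, about 0.22 kg, an upside-down box 138 (its x) x 100 (y) x 46 mm, 4 mm walls, open below, loose on the dish's rim round the raised middle (3 mm play). On top a dark wooden bar handle: 70 mm along x, 16 mm wide (y), 46 to 76 mm above the lower edge. Origin: centre of the open underside, at the lower edge (8 mm above the worktop when on the dish); z up.
- tablet: White pressed cleaning tablet, hard round disc 40 mm in diameter and 22 mm thick, about 35 g, lying flat on the raised middle of the dish, hidden under the cover at the start, up to about 18 mm from the dish's centre. Origin: centre of its underside; z up.
- tongs: Steel kitchen tongs, 115 g, lying on edge: the arms open and close in the horizontal plane; all is 24 mm tall. Origin: on the midline at the underside, level with the middle of the two black silicone grips, close to the centre of mass; x along the midline to the jaws, y to the left arm, z up. Pin at x = -105 mm, pull ring to -138 mm, middle of the jaws at +97 mm, jaw tips at +116 mm.
- tongs_left: Left arm of the tongs (the tongs' +y side): steel strip, silicone grip and jaw. Origin: on its hinge at the pin, at the underside, tongs x = -105 mm, y = +6 mm; its axes match those of the tongs at rest.
- tongs_right: Right arm of the tongs (the tongs' -y side), mirror image. Origin: on its hinge at the pin, at the underside, tongs x = -105 mm, y = -6 mm; its axes match those of the tongs at rest.
- tongs_grips (a point): Point midway between the two black silicone grips, 12 mm above the tongs' underside. The grips are 64 mm long (tongs x -32 to +32 mm) and 55 mm apart over their outsides at rest. The arms are sprung open and move together, symmetrical about the midline; squeezing takes about 4.5 N at the grips to begin with, 7 N at 35 mm; let go, they open again.
- tongs_jaws (a point): Point midway between the jaws, 97 mm ahead of the tongs' origin, 12 mm above the underside. Clear gap between the jaws: 78 mm with the grips 55 mm wide over their outsides (at rest), 66 mm with the grips at 48 mm, 40 mm (on the tablet) at 35 mm: about 1.9 mm per mm. The jaws are flat inside over the middle 20 mm of their length, the ends turned slightly inwards.
- ledge: Narrow white riser shelf, fixed on the worktop, top board 76 mm deep (its x) and 240 mm long (its y), top 90 mm above the worktop, free on all sides. It is narrower than the cover (100 mm), which overhangs by 12 mm on each side when centred. Origin: centre of its foot, on the worktop; z up.
- jar: Bystander: glass jar with a steel cap, 64 mm across, 85 mm high. Origin: centre of the underside.
- dosing_cup: Bystander: clear dosing cup, 66 mm across, 55 mm high. Origin: centre of the underside.
- brush: Bystander: scrubbing brush, 55 x 130 mm, 38 mm high, bristles down. Origin: centre of the underside.
- detergent: Bystander: red detergent bottle, 75 x 130 mm, 190 mm high with its cap. Origin: centre of the underside.

How it is judged (in metres and radians):
On the way, in this order (a step that is already met when the one before it is completed fails the run):
1. the cover stands upright and lengthwise on the middle of the riser shelf, let go (x of cover in the frame of ledge between -0.03 and 0.03 m and y of cover in the frame of ledge between -0.06 and 0.06 m and z of cover in the frame of ledge between 0.085 and 0.095 m and angle between cover's own z axis and vertical below 0.08 rad and angle between the x axis of cover and the y axis of ledge, either way round below 0.3 rad and contact force between each of the arm, the fingers and cover below 0.1 N and linear speed of cover below 0.03 m/s), for 0.3 s.
2. the tongs, held at their grips, have both jaws closed on the tablet (contact force between each of tongs_left, tongs_right and tablet above 0.4 N and contact force between the fingers and tongs above 2 N and distance between the grasp point and tongs_grips below 0.05 m), for 0.2 s.
At the end, for the whole second after the job is handed in: Cover released on the shelf: upright (0.08 rad), along it (0.3 rad), centred to 30 mm across, 60 mm along. Fingers within 50 mm of the tongs' grips, jaws press the tablet over 0.4 N, its underside over 130 mm, grips over 90, jaws over 120 mm up, still, touching nothing else; dish flat (all of step 1 and all of step 2 and height (world z) of tablet above 0.13 m and height (world z) of tongs above 0.09 m and height (world z) of tongs_jaws above 0.12 m and linear speed of tablet below 0.05 m/s and contact force between each of tablet, tongs and dish below 0.05 N and contact force between each of tablet, tongs and cover below 0.05 N and contact force between each of tablet, tongs and ledge below 0.05 N and contact force between the fingers and tablet below 0.05 N and angle between dish's own z axis and vertical below 0.05 rad); the arm keeps its last pose, push and grip.
It fails at once if the robot itself touches the tablet (contact force between any of the fingers, the arm and tablet above 0.3 N).
It fails at once if the cover is dropped (contact force between the fingers and cover below 0.05 N and linear speed of cover above 0.6 m/s).
It fails at once if the dish is shoved away or tipped (distance of dish from where it was at the start of the episode above 0.04 m or angle between dish's own z axis and vertical above 0.2 rad).
It fails at once if another thing on the worktop is moved (distance of any of jar, dosing_cup, brush, detergent from where it was at the start of the episode above 0.03 m).
It also fails if it takes over 61 s, if anything falls off the work surface, if the arm or the gripper's body presses on something with over 40 N, if the wrist force passes 120 N, or if a joint passes its speed limit or range.

ROBOT

A 6-joint arm with a two-finger parallel gripper is mounted at the origin on the work surface. World frame = base frame: x ahead of the robot, y to its left, z up, the work surface at z = 0. Lengths are in m, angles in degrees, forces in N, time in s.
With the tool pointing down it reaches from about 0.35 to 0.875 m from the base axis. Payload 4.2 kg.
Tool frame: the origin (TCP) lies midway between the tips of the shut fingers; the grasp point (between the pads) lies 19 mm behind it (r.pinch_z is the distance from the TCP to the grasp point, in m); z points along the fingers, y is the line along which they close (so a half turn about z gives the same grasp; the last joint's range is limited). The gripper opens to 87 mm and grips with 3 to 60 N. Pads are 19 mm wide; open, the fingers measure 117 mm over their backs; the gripper's body (75 mm by 190 mm) begins 51 mm behind the grasp point.
Start: joints at [82.197, 22.042, 0.453, 0, -68.411, -14.817], TCP at [0.24, 0.577, 0.223] pointing down, gripper open.
Joint ranges: [-179.83, 179.83], [-69.29, 118.12], [-61.27, 80.66], [-181.25, 117.63], [-171.15, -9.14], [-177.46, 177.46]. Speed limits (degrees/s): [159.86, 159.86, 180, 180, 180, 180].

INTERFACE

Orientations are given as a 3x3 rotation matrix whose columns are the frame's x, y, z axes.
In Python, from station import r, imaging, models gives the robot as it stands. The module is installed in compiled form; this text tells all that it offers.
- The arm moves only by the tool apply_moves, never from a script. Its argument "moves" is a list of rows, each a list of 2 entries, a list of its own where there are three numbers: the shift along the tool's x, y, z in m, then the turn about the tool's z in degrees. A call has 1 to 5 rows; each row shifts and turns the commanded pose from where the row before left it, along the tool's axes as they then stand; what a row does not reach is not made up. A row lasts 1/12 s, in which the tool goes at most 41.7 mm and 7.16 degrees, less where a joint would pass 70% of its speed; a pose out of reach is approached as far as the arm can. A call is refused whole if a number of a shift passes 0.0417 or a number of a turn 7.16, either way. A call with a gripper value outside its range is refused whole. "hand" is the finger opening in m, from 0 to 0.087, set as the call begins (left out, the last holds). The fingers move at their own pace and stop on an object; the grip force is fixed at half the most. Time passes only in rows, so rows that do not move let the fingers close. It gives the time, the measured TCP pose, the force, the opening and the grip force at its end, in the units of the state.
- r.sense(): the state, without advancing time (a new reading comes with each control period).
- imaging.capture(name): name is "side" or "top" or "wrist"; returns a dict with "frame" (384x512x3 uint8, blue, green, red), "intrinsics" (3x3 intrinsics, pixels), "dist" ([k1, k2, p1, p2, k3] as OpenCV has them; the pictures are not rectified), "eye" and "orientation" of the camera in the world. Camera axes: x right, y down, z forward; pixel columns grow to the right and rows downward; lengths in m; the calibration is good to about 2 mm. A picture is of the moment at which its call begins. There is no depth.
- r.finish_job(): hands the job in; it is judged then, once.
Trained networks look in a picture, given as the dict that the camera call returned (one of the last four; its "shot" number tells which), for a name from the list of things; names that differ only in an ending like _2 or _b are one class to them, and where a whole thing is asked for, a point or a joint stands for the part that bears it (a point fixed in the world has none). Each returns a list of dicts, best first, with "confidence" (0 to 1); they miss things now and then, are a little off and sometimes report something else, mostly with a low value. They report only what shows in the picture. A call takes as long as a camera call.
- models.cut_out(picture, target): "region" (384x512 bool, what is visible of it) and "extent" ([left, top, width, height] as shares, 0 to 1, of the picture: columns of its width, rows of its height, round what is visible of it).
- models.place_of(picture, target): "at" ([column, row] as shares, 0 to 1, of the picture: columns of its width, rows of its height: a listed point, or the origin of a listed thing).
The state is a dict: "time_s": time; "joints": joint angles; "joint_velocities": joint speeds; "effort": joint torques, N m; "tcp_pos": TCP position; "ee_rot": TCP orientation; "wrist_force": force on the tool from outside, world axes, zero at the start; "moment": the same for the moment, N m; "gripper_width": opening from 0.0 (shut) to 1.0 (fully open); "gripper_force": force on a finger pad.
Only numpy, scipy, OpenCV 4.12 (cv2) and the standard library are available. Lean on these libraries where they do the work, as an engineer would, in place of code of your own. Each camera call takes 0.05 s, during which the arm holds its last target. There are 200 camera calls.

## Working session

There is one attempt and no reset: what is moved stays moved. The work goes in short steps, Python scripts to look and compute and a tool call to move; the robot and the scene stay as the last step left them, time stands still between calls to the robot, and variables do not carry over. Pictures are saved under pics/ and viewed, at most 13 in all, crops included, and the job is handed in when it is done.

Besides the shell and the picture viewer there is one more tool, called as name([rows], argument=value, ...), one row to a line, values as JSON. apply_moves: Moves the arm, as the interface text tells. Its arguments: {"type":"object","properties":{"moves":{"type":"array"},"hand":{"type":"number"}},"required":["moves"]}

```bash
mkdir -p pics
cat > h.py <<'E'
import numpy as np, cv2
from station import r, imaging, models
def ray(p,u,v):
    K=np.array(p["intrinsics"]);d=np.array(p["dist"],float)
    n=cv2.undistortPoints(np.array([[[u,v]]],float),K,d)[0,0]
    return np.array(p["eye"]),np.array(p["orientation"])@np.array([n[0],n[1],1])
def onz(p,u,v,z):
    e,d=ray(p,u,v);return e+d*(z-e[2])/d[2]
def proj(p,X):
    R=np.array(p["orientation"]);rv=cv2.Rodrigues(R.T)[0];t=-R.T@np.array(p["eye"])
    return cv2.projectPoints(np.array(X,float).reshape(-1,1,3),rv,t,np.array(p["intrinsics"]),np.array(p["dist"],float))[0][:,0]
def best(p,n,f=models.place_of):
    L=f(p,n);return L[0] if L else None
def rect(p,n,z):
    b=best(p,n,models.cut_out)
    if b is None:return None
    c,_=cv2.findContours(b["region"].astype(np.uint8),0,2);c=max(c,key=cv2.contourArea)[:,0]
    P=np.array([onz(p,u,v,z)[:2] for u,v in c],np.float32)
    return b["confidence"],cv2.minAreaRect(P*1000)
E
python3 - <<'E'
from h import *
print(r.sense())
ps={n:imaging.capture(n) for n in("top","side")}
Z=dict(dish=0,cover=.008,tongs=0,tongs_grips=.012,tongs_jaws=.012,tongs_left=0,ledge=0,jar=0,dosing_cup=0,brush=0,detergent=0)
for n,p in ps.items():
    cv2.imwrite(f"pics/{n}0.png",p["frame"]);print(n,p["eye"],p["orientation"])
    for k,z in Z.items():
        b=best(p,k)
        if b:
            u,v=b["at"][0]*512,b["at"][1]*384;print(k,round(b["confidence"],2),(round(u),round(v)),onz(p,u,v,z).round(3))
for k,z in dict(cover=.054,ledge=.09,dish=.008,tongs=.024).items(): print(k,rect(ps["top"],k,z))
E
```

```text
{'time_s': 0.0, 'joints': array([ 8.21956248e+01,  2.20925373e+01,  3.79744608e-01, -2.97064435e-02,
       -6.84119357e+01, -1.48162422e+01]), 'joint_velocities': array([-0.039726  ,  0.05828487,  0.01019599,  0.04299488, -0.0196449 ,
        0.10043303]), 'effort': array([ 1.06296950e-03, -3.90667033e+01,  1.87401313e+01,  4.21967894e+00,
        1.09952714e-02, -1.87635314e-04]), 'tcp_pos': array([0.24014198, 0.57636585, 0.22143881]), 'ee_rot': array([[ 9.22998315e-01, -3.84803212e-01, -7.73240618e-04],
       [-3.84803978e-01, -9.22995951e-01, -2.09124434e-03],
       [ 9.10195768e-05,  2.22776106e-03, -9.99997514e-01]]), 'wrist_force': array([-0.17244986, -0.34519207, -0.01918919]), 'moment': array([ 0.00973146, -0.02154662,  0.06666263]), 'gripper_force': 0.0, 'gripper_width': 1.0009823852648314}
top [0.35236931 0.10721709 1.14660128] [[ 0.04890132 -0.97536775  0.2150963 ]
 [-0.99878911 -0.04659247  0.01579438]
 [-0.00538346 -0.2156082  -0.97646512]]
cover 0.85 (292, 201) [0.576 0.005 0.008]
tongs_grips 0.72 (192, 218) [0.512 0.284 0.012]
tongs_jaws 0.69 (193, 184) [0.61  0.29 
[... 689 characters left out ...]
19 0.275 0.   ]
ledge 0.67 (236, 320) [ 0.467 -0.281  0.   ]
jar 0.84 (296, 177) [0.754 0.235 0.   ]
dosing_cup 0.83 (352, 283) [ 0.76  -0.232  0.   ]
brush 0.71 (333, 216) [0.804 0.014 0.   ]
detergent 0.93 (244, 139) [0.617 0.537 0.   ]
cover (0.62, ((577.12646484375, -3.7465972900390625), (140.2752685546875, 107.9195556640625), 23.034709930419922))
ledge (0.7, ((467.71588134765625, -272.0925598144531), (241.64083862304688, 102.86822509765625), 9.276872634887695))
dish (0.67, ((579.7568969726562, -5.2291107177734375), (174.28652954101562, 135.5493927001953), 23.25369644165039))
tongs (0.98, ((493.7102966308594, 266.7182312011719), (11.239798545837402, 93.4824447631836), 79.75919342041016))
```

View pics/top0.png

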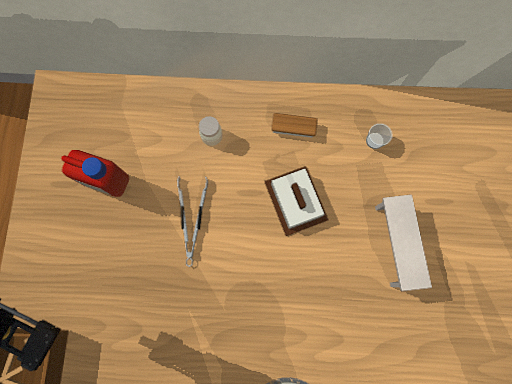

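View pics/side0.png

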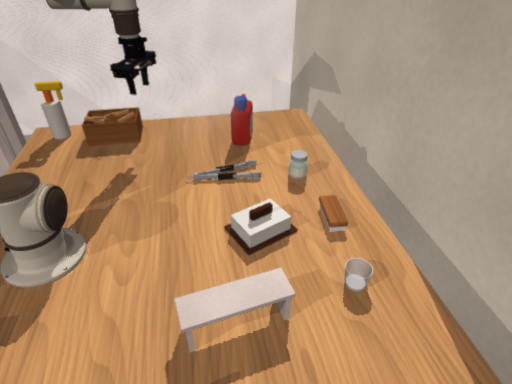

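The top view shows the dish and cover at about (295,200), the shelf at (407,243) and the open tongs with grips at about (192,218) and jaws pointing up (+x). The side view agrees. Next I'll fit the poses by silhouette.

```bash
cat >> h.py <<'E'
from scipy.optimize import minimize
def box(x0,x1,y0,y1,z0,z1): return np.array([[x,y,z] for x in(x0,x1) for y in(y0,y1) for z in(z0,z1)])
def mask(p,boxes,q):
    c,s=np.cos(q[2]),np.sin(q[2]);m=np.zeros((384*4,512*4),np.uint8)
    for b in boxes:
        w=b@np.array([[c,s,0],[-s,c,0],[0,0,1]])+[q[0],q[1],0]
        h=cv2.convexHull(((proj(p,w)+.5)*4).astype(np.int32));cv2.fillConvexPoly(m,h,1)
    return m
def fit(pairs,boxes,q0):
    M=[(p,cv2.resize(g.astype(np.uint8),None,fx=4,fy=4,interpolation=0)) for p,g in pairs]
    def f(s):
        q=q0+s*[.01,.01,.1];o=0
        for p,g in M:
            m=mask(p,boxes,q);o-=(m&g).sum()/(m|g).sum()
        return o/len(M)
    rs=min((minimize(f,s0,method="Nelder-Mead",options=dict(initial_simplex=np.vstack([s0,np.array(s0)+np.eye(3)]),xatol=.01,fatol=1e-4)) for s0 in(np.zeros(3),np.ones(3)*.5)),key=lambda a:a.fun)
    q=q0+rs.x*[.01,.01,.1];return q.round(4),round(np.degrees(q[2]),2),-rs.fun
COVER=[box(-.069,.069,-.05,.05,.008,.054),box(-.035,.035,-.008,.008,.054,.084)]
DISH=[box(-.085,.085,-.065,.065,0,.008)]
E
cat > m.py <<'E'
from h import *
ps={n:imaging.capture(n) for n in("top","side")}
g={n:best(p,"cover",models.cut_out)["region"] for n,p in ps.items()}
q0=np.array([.577,-.003,.4])
for k in(["top"],["side"],["top","side"]): print(k,fit([(ps[n],g[n]) for n in k],COVER,q0))
L={n:best(p,"ledge",models.cut_out)["region"] for n,p in ps.items()}
for n in L:
    gr=ps[n]["frame"].min(2);v=gr[L[n]];t=cv2.threshold(v,0,255,cv2.THRESH_OTSU)[0];print(n,t,np.percentile(v,[5,25,50,75,95]))
for nm,ks in(("top",["top"]),("side",["side"]),("both",["top","side"])):
  for th in(.012,.018):
    lb=[box(-.038,.038,-.12,.12,.09-th,.09)]
    print(nm,th,fit([(ps[n],L[n]) for n in ks],lb,np.array([.465,-.285,.15])))
# tongs points triangulated
for k in("tongs_grips","tongs_jaws","tongs"):
    A=np.zeros((3,3));b=np.zeros(3)
    for n,p in ps.items():
        a=best(p,k)
        if a is None: continue
        e,d=ray(p,a["at"][0]*512,a["at"][1]*384);d/=np.linalg.norm(d);P=np.eye(3)-np.outer(d,d);A+=P;b+=P@e
    if np.linalg.cond(A)<1e3: print(k,np.linalg.solve(A,b).round(3))
E
python3 m.py
```

```text
['top'] (array([ 0.5808, -0.0056,  0.402 ]), np.float64(23.03), np.float64(0.9627988017362598))
['side'] (array([ 0.5765, -0.0055,  0.4312]), np.float64(24.71), np.float64(0.9554320297339078))
['top', 'side'] (array([ 0.5794, -0.0055,  0.4016]), np.float64(23.01), np.float64(0.9452104466161162))
top 145.0 [107. 181. 185. 188. 193.]
side 151.0 [102. 180. 189. 193. 196.]
top 0.012 (array([ 0.4703, -0.2833,  1.7384]), np.float64(99.6), np.float64(0.9391410704069756))
top 0.018 (array([ 0.4705, -0.2837,  1.7384]), np.float64(99.6), np.float64(0.9358628508874814))
side 0.012 (array([ 0.4665, -0.2834,  1.7425]), np.float64(99.84), np.float64(0.8880668093036096))
side 0.018 (array([ 0.4664, -0.2812,  1.7396]), np.float64(99.67), np.float64(0.8758366710572296))
both 0.012 (array([ 0.4685, -0.2833,  1.7428]), np.float64(99.86), np.float64(0.9055811551658525))
both 0.018 (array([ 0.4685, -0.2834,  1.7418]), np.float64(99.8), np.float64(0.8934061644577028))
tongs_grips [0.515 0.294 0.013]
tongs_jaws [0.614 0.293 0.013]
tongs [0.524 0.286 0.003]
```

apply_moves([
  [[0,0,0],7.1],
  [[0,0,0],7.1],
  [[0,0,0],7.1],
  [[0,0,0],7.1],
  [[0,0,0],7.1],
], hand=0.06)

```text
time_s: 2.42
tcp_pos: [0.2404, 0.5769, 0.2225]
ee_rot: [[0.523, -0.852, 0.0], [-0.852, -0.523, 0.0], [0.0, -0.0, -1.0]]
wrist_force: [0.7, 0.4, 0.3]
gripper_width: 0.729
gripper_force: 0.0
```

apply_moves([
  [[0,0,0],7.1],
  [[0,0,0],7.1],
  [[0,0,0],7.1],
  [[0,0,0],7.1],
  [[0,0,0],7.1],
])

```text
time_s: 2.83
tcp_pos: [0.2403, 0.5769, 0.2226]
ee_rot: [[-0.069, -0.998, 0.0], [-0.998, 0.069, 0.0], [-0.0, -0.0, -1.0]]
wrist_force: [-0.6, 0.3, 0.3]
gripper_width: 0.694
gripper_force: 0.0
```

apply_moves([
  [[0,0,0],7.1],
  [[0,0,0],7.1],
  [[0,0,0],7.1],
  [[0,0,0],7.1],
  [[0,0,0],7.1],
])

```text
time_s: 3.25
tcp_pos: [0.2404, 0.5769, 0.2226]
ee_rot: [[-0.636, -0.772, 0.0], [-0.772, 0.636, 0.0], [-0.0, -0.0, -1.0]]
wrist_force: [0.6, 0.0, -0.3]
gripper_width: 0.69
gripper_force: 0.0
```

apply_moves([
  [[0,0,0],7.1],
  [[0,0,0],7.1],
  [[0,0,0],7.1],
  [[0,0,0],6.6],
])

```text
time_s: 3.58
tcp_pos: [0.2403, 0.5769, 0.2226]
ee_rot: [[-0.923, -0.385, -0.0], [-0.385, 0.923, 0.0], [-0.0, 0.0, -1.0]]
wrist_force: [0.2, -0.8, 0.3]
gripper_width: 0.687
gripper_force: 0.0
```

```bash
cat >> h.py <<'E'
def go(target,yaw):
    s=r.sense();R=np.array(s["ee_rot"]);d=R.T@(np.array(target)-s["tcp_pos"]);y=np.degrees(np.arctan2(R[1,0],R[0,0]))
    print("t",round(s["time_s"],2),"tcp",s["tcp_pos"].round(4),"yaw",round(y,2),"tilt",np.degrees(np.arccos(-R[2,2])).round(2),"j",s["joints"].round(0),"w",round(s["gripper_width"]*.087,4),"gf",round(s["gripper_force"],1),"F",s["wrist_force"].round(1))
    print("tool shift",d.round(4),"rows",np.ceil(np.linalg.norm(d)/.0417),"turn",round((y-yaw+180)%360-180,2))
E
python3 -c "
from h import *
go([.579,-.0055,.223],203)"
```

```text
t 3.58 tcp [0.2403 0.5769 0.2226] yaw -157.36 tilt 0.0 j [  82.   22.    0.   -0.  -68. -150.] w 0.0598 gf 0.0 F [ 0.2 -0.8  0.3]
tool shift [-8.840e-02 -6.679e-01 -5.000e-04] rows 17.0 turn -0.36
```

apply_moves([
  [[-0.0052,-0.0393,0],0],
  [[-0.0052,-0.0393,0],0],
  [[-0.0052,-0.0393,0],0],
  [[-0.0052,-0.0393,0],0],
  [[-0.0052,-0.0393,0],0],
])

```text
time_s: 4.0
tcp_pos: [0.3416, 0.4045, 0.2227]
ee_rot: [[-0.92, -0.391, 0.0], [-0.391, 0.92, 0.0], [-0.0, 0.0, -1.0]]
wrist_force: [1.8, 0.7, 1.0]
gripper_width: 0.691
gripper_force: 0.0
```

apply_moves([
  [[-0.0052,-0.0393,0],0],
  [[-0.0052,-0.0393,0],0],
  [[-0.0052,-0.0393,0],0],
  [[-0.0052,-0.0393,0],0],
  [[-0.0052,-0.0393,0],0],
])

```text
time_s: 4.42
tcp_pos: [0.4423, 0.2337, 0.223]
ee_rot: [[-0.92, -0.391, 0.001], [-0.391, 0.92, 0.001], [-0.001, 0.0, -1.0]]
wrist_force: [0.7, 1.2, 0.2]
gripper_width: 0.693
gripper_force: 0.0
```

apply_moves([
  [[-0.0052,-0.0393,0],0],
  [[-0.0052,-0.0393,0],0],
  [[-0.0052,-0.0393,0],0],
  [[-0.0052,-0.0393,0],0],
  [[-0.0052,-0.0393,0],0],
])

```text
time_s: 4.83
tcp_pos: [0.5431, 0.0628, 0.2229]
ee_rot: [[-0.921, -0.391, 0.001], [-0.391, 0.921, 0.0], [-0.001, -0.0, -1.0]]
wrist_force: [0.3, 0.8, 0.1]
gripper_width: 0.689
gripper_force: 0.0
```

apply_moves([
  [[-0.0052,-0.0393,0],0],
  [[-0.0052,-0.0393,0],0],
  [[0,0,0],-0.3],
  [[0,0,0],0],
])

```text
time_s: 5.17
tcp_pos: [0.5831, -0.0056, 0.2219]
ee_rot: [[-0.92, -0.392, -0.001], [-0.392, 0.92, -0.0], [0.001, 0.0, -1.0]]
wrist_force: [-1.1, -0.4, 0.1]
gripper_width: 0.686
gripper_force: 0.0
```

```bash
python3 -c "
from h import *
p=imaging.capture('wrist');cv2.imwrite('pics/w1.png',p['frame'])
b=best(p,'cover',models.cut_out);print(b['confidence'],b['extent'])
print(fit([(p,b['region'])],COVER,np.array([.579,-.0055,.4])))
go([.579,-.0055,.084],203)"
```

```text
0.61 [0.41, 0.2953, 0.1695, 0.288]
(array([ 0.5766, -0.0043,  0.4022]), np.float64(23.04), np.float64(0.9733479542916748))
t 5.27 tcp [ 0.5823 -0.0035  0.2224] yaw -156.74 tilt 0.03 j [ 16.  18.  -6.  -0. -66. -82.] w 0.0597 gf 0.0 F [-0.5 -0.4 -0.1]
tool shift [ 0.0037 -0.0005  0.1384] rows 4.0 turn 0.26
```

View pics/w1.png

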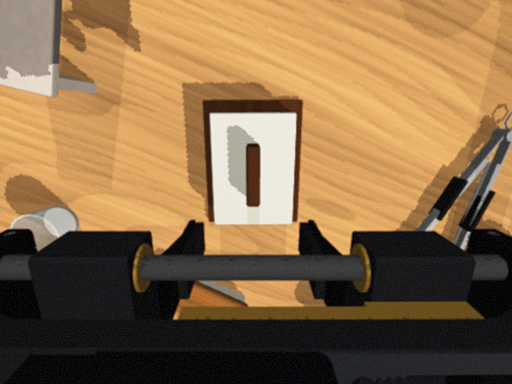

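The wrist view shows the cover at about (253,165) with the handle running up the image, so the tool yaw is right. Going down to grip the handle.

apply_moves([
  [[0.0045,-0.0005,0.02],0.2],
  [[0,0,0.035],0],
  [[0,0,0.035],0],
  [[0,0,0.035],0],
  [[0,0,0.02],0],
], hand=0.05)

```text
time_s: 5.68
tcp_pos: [0.5759, -0.0045, 0.0744]
ee_rot: [[-0.919, -0.394, -0.005], [-0.394, 0.919, -0.0], [0.005, 0.002, -1.0]]
wrist_force: [-0.4, 0.0, -0.7]
gripper_width: 0.575
gripper_force: 0.0
```

apply_moves([
  [[0,0,0.017],0],
  [[0,0,0],0],
  [[0,0,0],0],
])

```text
time_s: 5.93
tcp_pos: [0.5781, -0.0047, 0.0605]
ee_rot: [[-0.919, -0.394, -0.001], [-0.394, 0.919, -0.001], [0.001, -0.0, -1.0]]
wrist_force: [0.1, 0.9, 0.4]
gripper_width: 0.575
gripper_force: 0.0
```

apply_moves([
  [[0,0,0],0],
  [[0,0,0],0],
  [[0,0,0],0],
  [[0,0,0],0],
  [[0,0,0],0],
], hand=0.0)

```text
time_s: 6.35
tcp_pos: [0.579, -0.0058, 0.0613]
ee_rot: [[-0.92, -0.392, 0.001], [-0.392, 0.92, 0.0], [-0.001, -0.0, -1.0]]
wrist_force: [0.3, 0.6, 0.5]
gripper_width: 0.282
gripper_force: 0.0
```

Wait for the grip, then lift.

apply_moves([
  [[0,0,0],0],
  [[0,0,0],0],
  [[0,0,0],0],
  [[0,0,0],0],
  [[0,0,0],0],
])

```text
time_s: 6.77
tcp_pos: [0.5788, -0.0059, 0.0609]
ee_rot: [[-0.92, -0.392, 0.0], [-0.392, 0.92, -0.0], [-0.0, -0.0, -1.0]]
wrist_force: [-0.8, 0.6, 3.8]
gripper_width: 0.178
gripper_force: 30.0
```

apply_moves([
  [[0,0,-0.005],0],
  [[0,0,-0.01],0],
  [[0,0,-0.02],0],
  [[0,0,-0.02],0],
  [[0,0,-0.025],0],
])

```text
time_s: 7.18
tcp_pos: [0.5775, -0.0061, 0.1404]
ee_rot: [[-0.92, -0.391, -0.003], [-0.391, 0.92, -0.0], [0.003, 0.001, -1.0]]
wrist_force: [0.4, -1.1, -2.5]
gripper_width: 0.181
gripper_force: 30.0
```

apply_moves([
  [[0,0,-0.025],0],
  [[0,0,-0.025],0],
  [[0,0,-0.02],0],
  [[0,0,0],0],
])

```text
time_s: 7.52
tcp_pos: [0.5811, -0.0058, 0.216]
ee_rot: [[-0.92, -0.393, 0.01], [-0.393, 0.92, 0.001], [-0.009, -0.003, -1.0]]
wrist_force: [0.3, -0.1, -1.7]
gripper_width: 0.179
gripper_force: 30.0
```

```bash
python3 -c "
from h import *
p=imaging.capture('side')
g=best(p,'cover');print(g and g['confidence'])
q=imaging.capture('top')
for n,c in(('side',p),('top',q)):
    b=best(c,'cover',models.cut_out)
    C=[b+[0,0,.15] for b in COVER]
    if b: print(n,fit([(c,b['region'])],C,np.array([.579,-.0055,.4])))
    b=best(c,'tablet')
    if b: print('tablet',b['confidence'],onz(c,b['at'][0]*512,b['at'][1]*384,.012))
cv2.imwrite('pics/s2.png',p['frame'])
go([.469,-.2835,.2116],189.8)"
```

```text
0.58
side (array([ 0.5805, -0.0007,  0.4222]), np.float64(24.19), np.float64(0.8903282021492884))
tablet 0.63 [ 0.58329059 -0.01190706  0.012     ]
top (array([ 0.5651, -0.0037,  0.6172]), np.float64(35.36), np.float64(0.4200152170811736))
tablet 0.49 [0.5221814  0.28858236 0.012     ]
t 7.87 tcp [ 0.5779 -0.006   0.2089] yaw -156.93 tilt 0.19 j [ 15.  18.  -7.  -0. -65. -82.] w 0.0159 gf 30.0 F [-0.6  0.  -2.4]
tool shift [ 0.2089 -0.2126 -0.0022] rows 8.0 turn 13.27
```

apply_moves([
  [[0,0,0],6.6],
  [[0,0,0],6.6],
  [[0.0172,-0.0283,0],0],
  [[0.0172,-0.0283,0],0],
  [[0.0172,-0.0283,0],0],
])

```text
time_s: 8.28
tcp_pos: [0.5415, -0.0989, 0.2094]
ee_rot: [[-0.985, -0.173, -0.002], [-0.173, 0.985, -0.0], [0.002, 0.0, -1.0]]
wrist_force: [0.2, -0.5, -1.9]
gripper_width: 0.18
gripper_force: 30.0
```

apply_moves([
  [[0.0172,-0.0283,0],0],
  [[0.0172,-0.0283,0],0],
  [[0.0172,-0.0283,0],0],
  [[0.0172,-0.0283,0],0],
  [[0.0172,-0.0283,0],0],
])

```text
time_s: 8.7
tcp_pos: [0.4808, -0.2538, 0.2097]
ee_rot: [[-0.985, -0.172, -0.002], [-0.172, 0.985, 0.0], [0.001, 0.001, -1.0]]
wrist_force: [-0.1, 0.2, -2.6]
gripper_width: 0.184
gripper_force: 30.0
```

apply_moves([
  [[0.0172,-0.0283,0],0],
  [[0,0,0],0],
  [[0,0,0],0],
  [[0,0,0],0],
])

```text
time_s: 9.03
tcp_pos: [0.4695, -0.2833, 0.2098]
ee_rot: [[-0.985, -0.171, -0.001], [-0.171, 0.985, 0.001], [0.001, 0.001, -1.0]]
wrist_force: [0.1, -1.6, -1.5]
gripper_width: 0.18
gripper_force: 30.0
```

```bash
python3 -c "
from h import *
p=imaging.capture('side')
cv2.imwrite('pics/s3.png',p['frame'])
b=best(p,'cover',models.cut_out)
C=[b+[0,0,.148] for b in COVER]
print(fit([(p,b['region'])],C,np.array([.469,-.2835,.17])))
go([.469,-.2835,.1449],189.8)"
```

```text
(array([ 0.4668, -0.2827,  0.1696]), np.float64(9.72), np.float64(0.6947780111537626))
t 9.13 tcp [ 0.4701 -0.2826  0.2102] yaw -170.06 tilt 0.04 j [-14.  15. -11.  -0. -63. -66.] w 0.0156 gf 30.0 F [ 0.3  0.8 -2.5]
tool shift [ 0.0012 -0.0007  0.0653] rows 2.0 turn 0.14
```

View pics/s3.png

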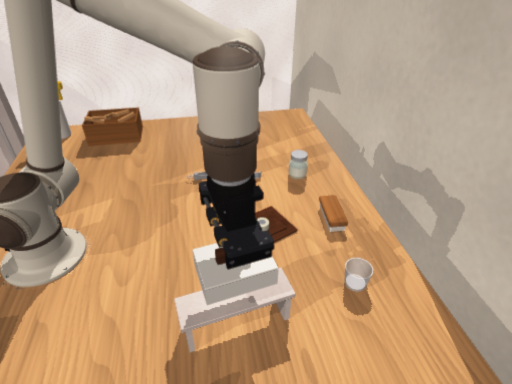

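The cover hangs over the shelf at about (235,270). Lowering.

apply_moves([
  [[0.001,0,0.02],0],
  [[0,0,0.02],0],
  [[0,0,0.015],0],
  [[0,0,0.006],0],
  [[0,0,0],0],
])

```text
time_s: 9.55
tcp_pos: [0.4683, -0.2824, 0.148]
ee_rot: [[-0.985, -0.173, -0.004], [-0.173, 0.985, 0.001], [0.003, 0.002, -1.0]]
wrist_force: [0.5, -0.6, -3.0]
gripper_width: 0.183
gripper_force: 30.0
```

apply_moves([
  [[0,0,0.002],0],
  [[0,0,0],0],
  [[0,0,0.0015],0],
  [[0,0,0],0],
])

```text
time_s: 9.88
tcp_pos: [0.4692, -0.2836, 0.1467]
ee_rot: [[-0.985, -0.172, 0.001], [-0.172, 0.985, -0.0], [-0.001, -0.001, -1.0]]
wrist_force: [-0.2, -0.9, -2.6]
gripper_width: 0.181
gripper_force: 30.0
```

apply_moves([
  [[0,0,0.001],0],
  [[0,0,0.001],0],
  [[0,0,0],0],
  [[0,0,0],0],
])

```text
time_s: 10.22
tcp_pos: [0.4688, -0.2836, 0.1441]
ee_rot: [[-0.985, -0.171, -0.0], [-0.171, 0.985, -0.0], [0.0, -0.0, -1.0]]
wrist_force: [-0.4, 0.2, -2.0]
gripper_width: 0.181
gripper_force: 30.0
```

apply_moves([
  [[0,0,0.001],0],
  [[0,0,0],0],
  [[0,0,0],0],
])

```text
time_s: 10.47
tcp_pos: [0.4688, -0.2836, 0.143]
ee_rot: [[-0.985, -0.172, -0.0], [-0.172, 0.985, 0.0], [0.0, 0.0, -1.0]]
wrist_force: [0.9, 0.5, -2.1]
gripper_width: 0.182
gripper_force: 30.0
```

apply_moves([
  [[0,0,0.001],0],
  [[0,0,0],0],
  [[0,0,0],0],
])

```text
time_s: 10.72
tcp_pos: [0.4689, -0.2836, 0.1429]
ee_rot: [[-0.985, -0.172, 0.0], [-0.172, 0.985, -0.0], [-0.0, -0.0, -1.0]]
wrist_force: [-1.0, 1.2, 4.6]
gripper_width: 0.179
gripper_force: 30.0
```

Contact. Release and rise.

apply_moves([
  [[0,0,0],0],
  [[0,0,0],0],
  [[0,0,0],0],
  [[0,0,0],0],
  [[0,0,0],0],
], hand=0.045)

```text
time_s: 11.13
tcp_pos: [0.4689, -0.2836, 0.1419]
ee_rot: [[-0.985, -0.172, -0.0], [-0.172, 0.985, -0.0], [0.0, -0.0, -1.0]]
wrist_force: [-0.2, 0.2, 0.5]
gripper_width: 0.464
gripper_force: 0.0
```

apply_moves([
  [[0,0,-0.01],0],
  [[0,0,-0.02],0],
  [[0,0,-0.03],0],
  [[0,0,-0.03],0],
  [[0,0,-0.03],0],
])

```text
time_s: 11.55
tcp_pos: [0.4687, -0.2836, 0.2642]
ee_rot: [[-0.985, -0.172, 0.0], [-0.172, 0.985, -0.0], [-0.0, -0.0, -1.0]]
wrist_force: [1.0, -0.2, 0.1]
gripper_width: 0.518
gripper_force: 0.0
```

```bash
python3 -c "
from h import *
p=imaging.capture('side');cv2.imwrite('pics/s4.png',p['frame'])
b=best(p,'cover',models.cut_out)
C=[b+[0,0,.082] for b in COVER]
print(fit([(p,b['region'])],C,np.array([.469,-.2835,.17])))
w=imaging.capture('wrist')
b=best(w,'cover',models.cut_out)
if b: print(b['confidence'],fit([(w,b['region'])],C,np.array([.469,-.2835,.17])))
b=best(w,'ledge',models.cut_out)
b=best(p,'tablet')
if b: print('tablet',b['confidence'],onz(p,b['at'][0]*512,b['at'][1]*384,.012))
# move next: above tongs
go([.46,.29,.262],180)"
```

```text
(array([ 0.467 , -0.2835,  0.173 ]), np.float64(9.91), np.float64(0.976411991354196))
0.81 (array([ 0.4671, -0.2822,  0.1743]), np.float64(9.99), np.float64(0.9626001155750941))
t 11.85 tcp [ 0.4682 -0.2832  0.2612] yaw -170.13 tilt 0.11 j [-14.  13.  -7.  -0. -70. -66.] w 0.0448 gf 0.0 F [-0.1  0.1 -0.4]
tool shift [-9.010e-02  5.662e-01 -2.000e-04] rows 14.0 turn 9.87
```

View pics/s4.png

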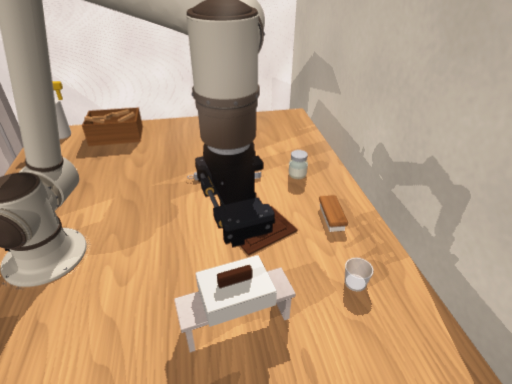

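The cover stands centred and upright on the shelf at about (235,290). Next, look at the tablet from above.

apply_moves([
  [[0,0,0],4.9],
  [[0,0,0],4.9],
  [[-0.0152,0.0348,0],0],
  [[-0.0152,0.0348,0],0],
  [[-0.0152,0.0348,0],0],
], hand=0.087)

```text
time_s: 12.27
tcp_pos: [0.5138, -0.1783, 0.2606]
ee_rot: [[-1.0, 0.001, -0.003], [0.001, 1.0, 0.0], [0.003, 0.0, -1.0]]
wrist_force: [0.4, -1.3, 0.1]
gripper_width: 0.81
gripper_force: 0.0
```

apply_moves([
  [[-0.0152,0.0348,0],0],
  [[-0.0152,0.0348,0],0],
  [[-0.0152,0.0348,0],0],
  [[-0.0152,0.0348,0],0],
  [[-0.0152,0.0348,0],0],
])

```text
time_s: 12.68
tcp_pos: [0.5898, -0.0032, 0.2606]
ee_rot: [[-1.0, -0.002, -0.003], [-0.002, 1.0, -0.001], [0.003, -0.001, -1.0]]
wrist_force: [0.9, -0.3, 1.0]
gripper_width: 0.996
gripper_force: 0.0
```

apply_moves([
  [[0,0,0],0],
  [[0,0,0],0],
  [[0,0,0],0],
])

```text
time_s: 12.93
tcp_pos: [0.5894, -0.0051, 0.2607]
ee_rot: [[-1.0, -0.002, -0.003], [-0.002, 1.0, -0.001], [0.003, -0.001, -1.0]]
wrist_force: [0.1, -0.1, -0.3]
gripper_width: 1.001
gripper_force: 0.0
```

```bash
cat > tab.py <<'E'
from h import *
t=np.linspace(0,2*np.pi,40);TAB=[np.array([[.02*np.cos(a),.02*np.sin(a),z] for a in t for z in(.012,.034)])]
def tab(p,name):
    b=best(p,"tablet",models.cut_out)
    if b:
        q=fit([(p,b["region"])],TAB,np.array([.58,-.01,0.]));print("tablet",name,round(b["confidence"],2),q[0][:2],q[2])
    b=best(p,"dish",models.cut_out)
    if b: print("dish",name,fit([(p,b["region"])],DISH,np.array([.579,-.005,.4])))
E
python3 -c "
from tab import *
p=imaging.capture('wrist');cv2.imwrite('pics/w5.png',p['frame'])
tab(p,'wrist')
go([.60,.29,.262],180)"
```

```text
tablet wrist 0.9 [ 0.58  -0.009] 0.9326736335891982
dish wrist (array([ 0.576 , -0.0038,  0.4091]), np.float64(23.44), np.float64(0.9084251849614978))
t 13.08 tcp [ 0.5895 -0.0061  0.2618] yaw 179.99 tilt 0.04 j [  15.   17.   -1.    0.  -72. -105.] w 0.0871 gf 0.0 F [ 0.1 -0.8  0.5]
tool shift [-1.040e-02  2.961e-01 -2.000e-04] rows 8.0 turn -0.01
```

View pics/w5.png

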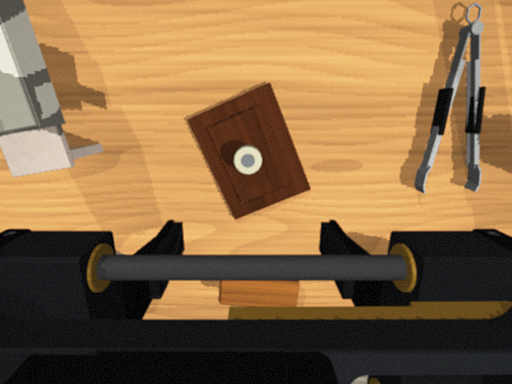

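The tablet is clear at (248,159) on the dish, and the tongs are at right with their pin up at (472,30) and jaws at (420–475,185). Next, move over the tongs.

apply_moves([
  [[-0.0013,0.037,0],0],
  [[-0.0013,0.037,0],0],
  [[-0.0013,0.037,0],0],
  [[-0.0013,0.037,0],0],
  [[-0.0013,0.037,0],0],
])

```text
time_s: 13.5
tcp_pos: [0.5962, 0.1802, 0.2625]
ee_rot: [[-1.0, 0.001, 0.0], [0.001, 1.0, 0.0], [-0.0, 0.0, -1.0]]
wrist_force: [0.8, -0.2, 0.9]
gripper_width: 0.998
gripper_force: 0.0
```

apply_moves([
  [[-0.0013,0.037,0],0],
  [[-0.0013,0.037,0],0],
  [[-0.0013,0.037,0],0],
  [[0,0,0],0],
  [[0,0,0],0],
])

```text
time_s: 13.92
tcp_pos: [0.5999, 0.2916, 0.2613]
ee_rot: [[-1.0, -0.003, -0.001], [-0.003, 1.0, -0.001], [0.001, -0.001, -1.0]]
wrist_force: [0.2, -0.3, -0.0]
gripper_width: 1.001
gripper_force: 0.0
```

```bash
cat > tg.py <<'E'
from h import *
def tg(p,name):
    P={}
    for k,z in dict(tongs_grips=.012,tongs_jaws=.012,tongs=0,tongs_left=0,tongs_right=0).items():
        b=best(p,k)
        if b: P[k]=onz(p,b["at"][0]*512,b["at"][1]*384,z);print(name,k,round(b["confidence"],2),(np.array(b["at"])*[512,384]).round(0),P[k][:2].round(4))
    # black grips: dark blobs near the grips point, projected on mid height
    b=best(p,"tongs",models.cut_out)
    m=cv2.dilate(b["region"].astype(np.uint8),np.ones((5,5)))*(p["frame"].max(2)<45).astype(np.uint8)
    n,l,st,c=cv2.connectedComponentsWithStats(m)
    for i in range(1,n):
        if st[i,4]>40:
            ys,xs=np.where(l==i);w=np.array([onz(p,x,y,.02)[:2] for x,y in zip(xs,ys)],np.float32)
            print("blob",st[i,4],c[i].round(0),w.mean(0).round(4),cv2.minAreaRect(w*1000))
E
python3 -c "
from tg import *
p=imaging.capture('wrist');cv2.imwrite('pics/w6.png',p['frame'])
tg(p,'wrist')
q=imaging.capture('top');tg(q,'top')
go([.51,.29,.262],180)"
```

```text
wrist tongs_grips 0.77 [247. 102.] [0.5125 0.2872]
wrist tongs 0.61 [249. 105.] [0.5163 0.2901]
wrist tongs_left 0.8 [249.  24.] [0.411 0.289]
wrist tongs_right 0.96 [243.  22.] [0.4083 0.2818]
blob 139 [232. 102.] [0.513  0.2662] ((512.9805908203125, 266.12982177734375), (2.824502944946289, 60.72090148925781), 89.11070251464844)
blob 142 [266. 101.] [0.5111 0.3138] ((510.9248352050781, 313.8050231933594), (59.85641098022461, 4.3516621589660645), 6.62795352935791)
top tongs_grips 0.88 [189. 217.] [0.5163 0.293 ]
top tongs_jaws 0.85 [194. 184.] [0.6113 0.2875]
top tongs_left 0.79 [186. 258.] [0.4016 0.2945]
blob 41 [199. 219.] [0.5108 0.2631] ((514.2877807617188, 262.9710693359375), (5.850149154663086, 59.41972351074219), 88.68558502197266)
t 14.62 tcp [0.6001 0.291  0.2621] yaw -179.92 tilt 0.0 j [  40.   25.   11.   -0.  -76. -130.] w 0.0871 gf 0.0 F [ 0.3 -0.1 -0. ]
tool shift [ 0.0901 -0.0008  0.0001] rows 3.0 turn 0.08
```

View pics/w6.png

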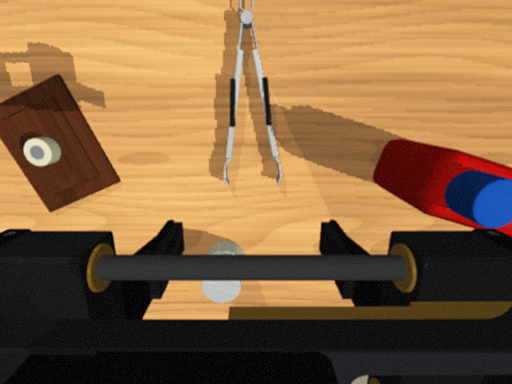

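The tongs lie at grips (249,102) and jaws (250,180), with the midline at about 2.6° yaw. The grip centre is (0.512, 0.290).

apply_moves([
  [[0,0,0],-2.5],
  [[0.0293,0.001,0],0],
  [[0.0293,0.001,0],0],
  [[0.0293,0.001,0],0],
  [[0,0,0],0],
])

```text
time_s: 15.03
tcp_pos: [0.5081, 0.2895, 0.2627]
ee_rot: [[-0.999, -0.047, -0.002], [-0.047, 0.999, 0.0], [0.002, 0.0, -1.0]]
wrist_force: [-0.7, -0.8, -0.6]
gripper_width: 1.001
gripper_force: 0.0
```

apply_moves([
  [[0,0,0.035],0],
  [[0,0,0.035],0],
  [[0,0,0.035],0],
  [[0,0,0.035],0],
  [[0,0,0.035],0],
])

```text
time_s: 15.45
tcp_pos: [0.5125, 0.2903, 0.086]
ee_rot: [[-0.999, -0.045, 0.001], [-0.045, 0.999, 0.001], [-0.001, 0.001, -1.0]]
wrist_force: [-0.3, 0.2, -0.4]
gripper_width: 0.999
gripper_force: 0.0
```

apply_moves([
  [[0,0,0.03],0],
  [[0,0,0.025],0],
  [[0,0,0.015],0],
  [[0,0,0.008],0],
  [[0,0,0],0],
])

```text
time_s: 15.87
tcp_pos: [0.5116, 0.2894, 0.0071]
ee_rot: [[-0.999, -0.045, -0.003], [-0.045, 0.999, -0.003], [0.003, -0.002, -1.0]]
wrist_force: [-0.3, 0.3, 0.5]
gripper_width: 1.002
gripper_force: 0.0
```

apply_moves([
  [[0,0,0],0],
  [[0,0,0],0],
  [[0,0,0],0],
])

```text
time_s: 16.12
tcp_pos: [0.513, 0.2909, 0.0106]
ee_rot: [[-0.999, -0.045, 0.002], [-0.045, 0.999, 0.002], [-0.002, 0.002, -1.0]]
wrist_force: [-0.2, 1.1, 0.1]
gripper_width: 1.003
gripper_force: 0.0
```

```bash
python3 -c "
from h import *
go([.512,.29,.004],182.6)"
```

```text
t 16.12 tcp [0.513  0.2909 0.0106] yaw -177.4 tilt 0.18 j [  45.   32.  -19.    0.  -40. -133.] w 0.0873 gf 0.0 F [-0.2  1.1  0.1]
tool shift [ 0.0011 -0.0009  0.0066] rows 1.0 turn -0.0
```

apply_moves([
  [[0,0,0.005],0],
  [[0,0,0],0],
  [[0,0,0],0],
  [[0,0,0],0],
])

```text
time_s: 16.45
tcp_pos: [0.5121, 0.2901, 0.0042]
ee_rot: [[-0.999, -0.045, 0.0], [-0.045, 0.999, 0.0], [-0.0, 0.0, -1.0]]
wrist_force: [0.7, 1.2, 0.3]
gripper_width: 1.003
gripper_force: 0.0
```

apply_moves([
  [[0,0,0],0],
  [[0,0,0],0],
  [[0,0,0],0],
  [[0,0,0],0],
  [[0,0,0],0],
], hand=0.047)

```text
time_s: 16.87
tcp_pos: [0.5121, 0.2901, 0.0041]
ee_rot: [[-0.999, -0.045, 0.0], [-0.045, 0.999, 0.0], [-0.0, 0.0, -1.0]]
wrist_force: [-0.0, -0.5, -0.5]
gripper_width: 0.707
gripper_force: 0.0
```

apply_moves([
  [[0,0,0],0],
  [[0,0,0],0],
  [[0,0,0],0],
  [[0,0,0],0],
])

```text
time_s: 17.2
tcp_pos: [0.5121, 0.29, 0.004]
ee_rot: [[-0.999, -0.045, -0.0], [-0.045, 0.999, -0.0], [0.0, -0.0, -1.0]]
wrist_force: [1.0, -0.4, 0.1]
gripper_width: 0.548
gripper_force: 5.2
```

Grips held at 47.7 mm with 5.2 N. Lift gently and carry the tongs over the tablet.

apply_moves([
  [[0,0,-0.01],0],
  [[0,0,-0.02],0],
  [[0,0,-0.025],0],
  [[0,0,-0.025],0],
  [[0,0,-0.015],0],
])

```text
time_s: 17.62
tcp_pos: [0.513, 0.2908, 0.1024]
ee_rot: [[-0.999, -0.046, 0.003], [-0.046, 0.999, 0.002], [-0.003, 0.002, -1.0]]
wrist_force: [0.6, 0.4, -0.6]
gripper_width: 0.543
gripper_force: 5.0
```

apply_moves([
  [[0.0021,-0.015,0],0],
  [[0.0043,-0.0302,0],0],
  [[0.0043,-0.0302,0],0],
  [[0.0043,-0.0302,0],0],
  [[0.0043,-0.0302,0],0],
])

```text
time_s: 18.03
tcp_pos: [0.4975, 0.1514, 0.0986]
ee_rot: [[-0.999, -0.045, -0.002], [-0.045, 0.999, -0.001], [0.002, -0.001, -1.0]]
wrist_force: [0.2, 0.2, -1.9]
gripper_width: 0.541
gripper_force: 5.0
```

apply_moves([
  [[0.0043,-0.0302,0],0],
  [[0.0043,-0.0302,0],0],
  [[0.0043,-0.0302,0],0],
  [[0.0043,-0.0302,0],0],
  [[0.0043,-0.0302,0],0],
])

```text
time_s: 18.45
tcp_pos: [0.4827, -0.0003, 0.0987]
ee_rot: [[-0.999, -0.045, -0.001], [-0.045, 0.999, -0.0], [0.001, -0.0, -1.0]]
wrist_force: [0.5, 0.2, -0.7]
gripper_width: 0.542
gripper_force: 5.0
```

apply_moves([
  [[0.0022,-0.015,0],0],
  [[0,0,0],0],
  [[0,0,0],0],
  [[0,0,0],0],
])

```text
time_s: 18.78
tcp_pos: [0.4825, -0.0133, 0.0989]
ee_rot: [[-0.999, -0.045, -0.0], [-0.045, 0.999, 0.0], [0.0, 0.0, -1.0]]
wrist_force: [0.2, -0.0, -1.4]
gripper_width: 0.542
gripper_force: 5.0
```

```bash
cat > look.py <<'E'
from tab import *
import sys
ps={n:imaging.capture(n) for n in("top","side")}
A=np.zeros((3,3));B=np.zeros(3)
for n,p in ps.items():
    tab(p,n)
    b=best(p,"tongs_jaws")
    if b:
        e,d=ray(p,b["at"][0]*512,b["at"][1]*384);d/=np.linalg.norm(d);P=np.eye(3)-np.outer(d,d);A+=P;B+=P@e;print(n,"jaws",round(b["confidence"],2),np.array(b["at"])*[512,384])
if np.linalg.cond(A)<1e3: print("jaws",np.linalg.solve(A,B).round(4))
go([.4831,-.0134,.0185],182.6)
c=[]
for n,p in ps.items():
    u,v=proj(p,[[.58,-.009,.05]])[0].astype(int);x,y=min(max(u-65,0),382),min(max(v-75,0),234)
    c.append(cv2.resize(p["frame"][y:y+150,x:x+130],None,fx=3,fy=3,interpolation=cv2.INTER_CUBIC))
cv2.imwrite(f"pics/{sys.argv[1]}.png",np.hstack(c))
E
python3 look.py c7
```

```text
dish top (array([ 0.5921, -0.0033,  0.4512]), np.float64(25.85), np.float64(0.3652731931395859))
top jaws 0.49 [302.08 192.  ]
tablet side 0.6 [ 0.5782 -0.011 ] 0.8930921052631579
dish side (array([ 0.5766, -0.0043,  0.3873]), np.float64(22.19), np.float64(0.8097963779675331))
side jaws 0.96 [264.6016 199.488 ]
jaws [ 0.5827 -0.0119  0.1137]
t 19.18 tcp [ 0.4828 -0.0129  0.099 ] yaw -177.37 tilt 0.0 j [  18.   16.  -29.   -0.  -45. -105.] w 0.0476 gf 5.0 F [ 0.6 -1.  -2.6]
tool shift [-0.0003 -0.0005  0.0805] rows 2.0 turn 0.03
```

View pics/c7.png

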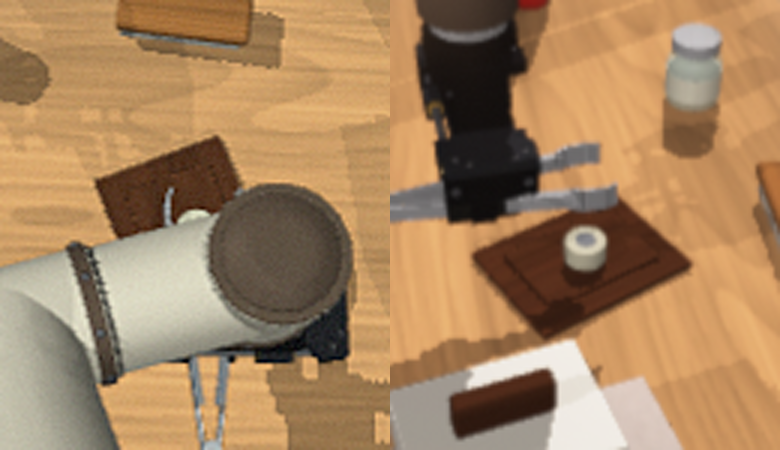

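The jaws are level and over the tablet: estimates agree within about 3 mm, and the clearance is ±13 mm per side. Descending partway, then checking.

apply_moves([
  [[0,0,0.01],0],
  [[0,0,0.015],0],
  [[0,0,0.015],0],
  [[0,0,0.01],0],
  [[0,0,0],0],
])

```text
time_s: 19.6
tcp_pos: [0.4811, -0.0136, 0.0471]
ee_rot: [[-0.999, -0.045, -0.005], [-0.045, 0.999, -0.001], [0.005, -0.001, -1.0]]
wrist_force: [-0.1, 0.1, -1.3]
gripper_width: 0.539
gripper_force: 5.0
```

apply_moves([
  [[0,0,0],0],
  [[0,0,0],0],
])

```text
time_s: 19.77
tcp_pos: [0.4834, -0.0131, 0.0496]
ee_rot: [[-0.999, -0.045, 0.001], [-0.045, 0.999, 0.0], [-0.001, 0.0, -1.0]]
wrist_force: [0.6, -0.9, -1.2]
gripper_width: 0.539
gripper_force: 5.0
```

```bash
python3 look.py c8
```

```text
tablet top 0.67 [0.5847 0.0274] 0.029077691958200817
dish top (array([0.661 , 0.0324, 0.4795]), np.float64(27.48), np.float64(0.42407482137346597))
top jaws 0.75 [300.3904 195.3024]
tablet side 0.59 [ 0.5798 -0.0103] 0.3647175421209118
dish side (array([ 0.5771, -0.0078,  0.4143]), np.float64(23.74), np.float64(0.7490771473772373))
side jaws 0.94 [262.0928 213.0048]
jaws [ 0.5798 -0.0125  0.0682]
t 20.17 tcp [ 0.4828 -0.0133  0.0493] yaw -177.42 tilt 0.03 j [  18.   21.  -32.    0.  -38. -105.] w 0.0472 gf 5.0 F [ 0.1  0.2 -1.6]
tool shift [-0.0002 -0.0001  0.0308] rows 1.0 turn -0.02
```

View pics/c8.png

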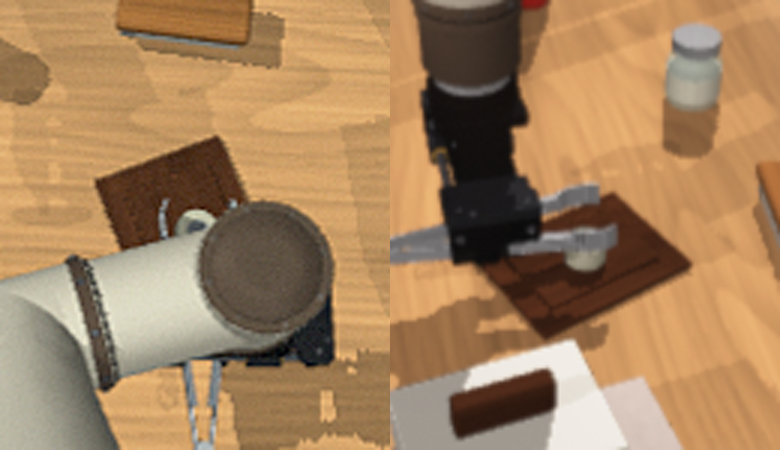

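apply_moves([
  [[0,0.001,0.01],0],
  [[0,0,0.01],0],
  [[0,0,0.005],0],
  [[0,0,0],0],
  [[0,0,0],0],
])

```text
time_s: 20.58
tcp_pos: [0.4827, -0.0124, 0.024]
ee_rot: [[-0.999, -0.045, -0.0], [-0.045, 0.999, -0.0], [0.0, -0.0, -1.0]]
wrist_force: [-0.4, 0.4, -0.7]
gripper_width: 0.542
gripper_force: 5.0
```

apply_moves([
  [[0,0,0.003],0],
  [[0,0,0],0],
  [[0,0,0.002],0],
  [[0,0,0],0],
  [[0,0,0],0],
])

```text
time_s: 21.0
tcp_pos: [0.4827, -0.0123, 0.0191]
ee_rot: [[-0.999, -0.045, 0.0], [-0.045, 0.999, 0.0], [-0.0, 0.0, -1.0]]
wrist_force: [-0.5, -0.3, -1.6]
gripper_width: 0.543
gripper_force: 5.0
```

```bash
cat > z.py <<'E'
from h import *
ps={n:imaging.capture(n) for n in("top","side")}
for k in("tongs_jaws","tongs_left","tongs_right","tablet"):
    A=np.zeros((3,3));B=np.zeros(3)
    for n,p in ps.items():
        b=best(p,k)
        if b: e,d=ray(p,b["at"][0]*512,b["at"][1]*384);d/=np.linalg.norm(d);P=np.eye(3)-np.outer(d,d);A+=P;B+=P@e
    if np.linalg.cond(A)<1e3: print(k,np.linalg.solve(A,B).round(4))
p=ps["side"];c=p["frame"]
u,v=proj(p,[[.50,-.009,.03]])[0].astype(int)
cv2.imwrite("pics/c9.png",cv2.resize(c[v-70:v+50,u-80:u+80],None,fx=5,fy=5,interpolation=2))
go([.483,-.0124,.019],182.6)
E
python3 z.py
```

```text
tongs_jaws [ 0.5851 -0.016   0.0277]
tongs_left [ 0.3786 -0.0039  0.006 ]
tablet [ 0.6097 -0.0037  0.1654]
t 21.5 tcp [ 0.4827 -0.0124  0.0191] yaw -177.42 tilt 0.0 j [  18.   23.  -33.    0.  -33. -105.] w 0.0475 gf 5.0 F [-0.8  0.4 -0.6]
tool shift [-0.0003 -0.      0.0001] rows 1.0 turn -0.02
```

View pics/c9.png

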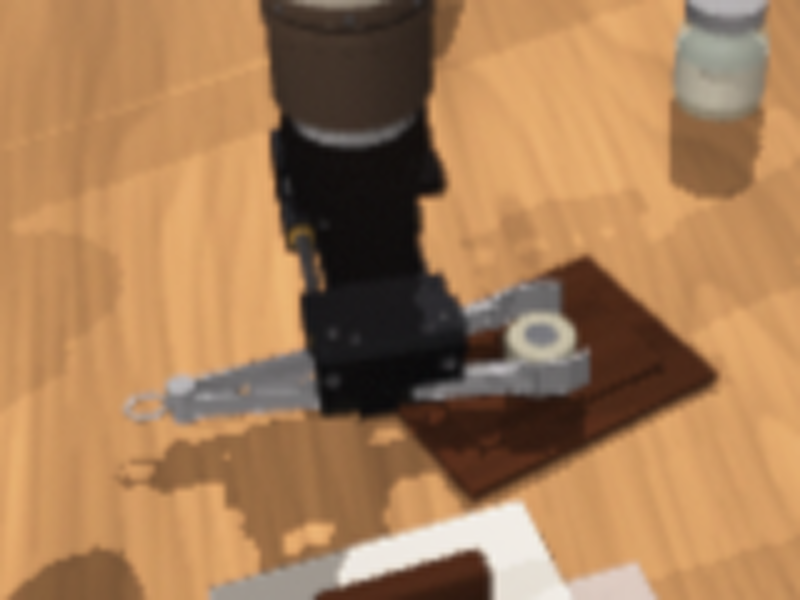

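The tablet sits midway between the jaws at (543,337) in the crop, at the expected height. Closing.

apply_moves([
  [[0,0,0],0],
  [[0,0,0],0],
  [[0,0,0],0],
  [[0,0,0],0],
  [[0,0,0],0],
], hand=0.03)

```text
time_s: 21.92
tcp_pos: [0.4827, -0.0124, 0.0191]
ee_rot: [[-0.999, -0.045, 0.0], [-0.045, 0.999, 0.0], [-0.0, 0.0, -1.0]]
wrist_force: [-0.5, 0.3, -1.7]
gripper_width: 0.398
gripper_force: 30.0
```

apply_moves([
  [[0,0,0],0],
  [[0,0,0],0],
  [[0,0,0],0],
  [[0,0,0],0],
  [[0,0,0],0],
])

```text
time_s: 22.33
tcp_pos: [0.4827, -0.0124, 0.019]
ee_rot: [[-0.999, -0.045, -0.0], [-0.045, 0.999, -0.0], [0.0, -0.0, -1.0]]
wrist_force: [0.1, -0.1, -0.7]
gripper_width: 0.398
gripper_force: 30.0
```

Stopped at 34.6 mm with 30 N, so the jaws are on the tablet. Lift 0.18 m slowly.

apply_moves([
  [[0,0,-0.003],0],
  [[0,0,-0.006],0],
  [[0,0,-0.009],0],
  [[0,0,-0.012],0],
  [[0,0,-0.012],0],
])

```text
time_s: 22.75
tcp_pos: [0.4827, -0.0124, 0.0622]
ee_rot: [[-0.999, -0.045, 0.0], [-0.045, 0.999, -0.0], [-0.0, -0.0, -1.0]]
wrist_force: [0.3, 0.5, -1.1]
gripper_width: 0.398
gripper_force: 30.0
```

apply_moves([
  [[0,0,-0.012],0],
  [[0,0,-0.012],0],
  [[0,0,-0.012],0],
  [[0,0,-0.012],0],
  [[0,0,-0.012],0],
])

```text
time_s: 23.17
tcp_pos: [0.4826, -0.0124, 0.1226]
ee_rot: [[-0.999, -0.045, 0.001], [-0.045, 0.999, 0.0], [-0.001, 0.0, -1.0]]
wrist_force: [0.0, 0.5, -1.0]
gripper_width: 0.393
gripper_force: 30.0
```

apply_moves([
  [[0,0,-0.012],0],
  [[0,0,-0.012],0],
  [[0,0,-0.012],0],
  [[0,0,-0.012],0],
  [[0,0,-0.012],0],
])

```text
time_s: 23.58
tcp_pos: [0.4824, -0.0124, 0.1826]
ee_rot: [[-0.999, -0.045, 0.001], [-0.045, 0.999, 0.0], [-0.001, 0.0, -1.0]]
wrist_force: [-0.1, -0.4, -1.5]
gripper_width: 0.392
gripper_force: 30.0
```

apply_moves([
  [[0,0,-0.01],0],
  [[0,0,-0.008],0],
  [[0,0,-0.004],0],
  [[0,0,0],0],
  [[0,0,0],0],
])

```text
time_s: 24.0
tcp_pos: [0.4824, -0.0123, 0.203]
ee_rot: [[-0.999, -0.045, -0.0], [-0.045, 0.999, 0.0], [0.0, 0.0, -1.0]]
wrist_force: [-0.7, 0.2, -1.9]
gripper_width: 0.398
gripper_force: 30.0
```

apply_moves([
  [[0,0,0],0],
  [[0,0,0],0],
  [[0,0,0],0],
  [[0,0,0],0],
  [[0,0,0],0],
])

```text
time_s: 24.42
tcp_pos: [0.4826, -0.0124, 0.2028]
ee_rot: [[-0.999, -0.045, -0.001], [-0.045, 0.999, -0.0], [0.001, -0.0, -1.0]]
wrist_force: [-0.2, -0.6, -1.2]
gripper_width: 0.4
gripper_force: 30.0
```

```bash
sed -i 's/\.50,-\.009,\.03/.55,-.009,.12/;s/c9/c10/' z.py; python3 z.py
```

```text
tongs_jaws [ 0.5797 -0.0068  0.2066]
tongs_left [ 0.3785 -0.0106  0.1949]
tablet [ 0.4883 -0.2046  0.3219]
t 24.92 tcp [ 0.4827 -0.0124  0.2031] yaw -177.42 tilt 0.0 j [  18.    9.  -21.    0.  -60. -105.] w 0.0346 gf 30.0 F [ 0.1  0.1 -0.9]
tool shift [-3.000e-04 -1.000e-04  1.841e-01] rows 5.0 turn -0.02
```

View pics/c10.png

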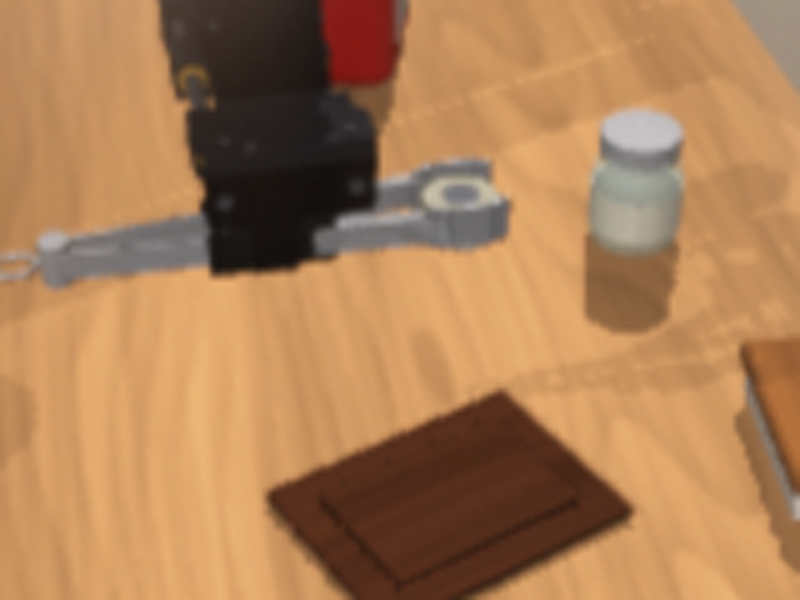

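The tablet is held between the jaws at (462,195), well above the empty, undisturbed dish. Handing in.

```bash
python3 -c "
from h import *
print(r.finish_job())"
```

```text
the job is handed in; nothing more can be done
None
```

I handed the job in with the cover upright and centred on the riser shelf and the tablet held still in the tongs, its underside about 19 cm above the worktop; the hand-in returned no verdict.

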